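Pump the bench lubricator until its red pin is out

TASK

Prime the bench lubricator: press its black pump knob down and let it spring back up, again and again, until the red indicator pin stands fully out of its brass housing, then leave the knob up. Do the job by pressing the knob only: do not touch the red pin, and do not lift, tip or shove the lubricator or the jars and small parts standing round it.

Things in the scene. Friction and masses are not known exactly. Their poses are not given: they have to be found in the camera images.
- lubricator: Hand-pumped bench lubricator, 2.2 kg, standing loose on rubber feet: grey base plate 130 x 200 x 13 mm (x, y, z). Origin: centre of its underside, z up. On it stand an aluminium pump barrel with the black knob on top (knob axis at x 0, y +50 mm), a brass indicator housing with the red pin (axis at x 0, y -60 mm, housing top 55 mm high) and an amber oil cup (at x 36, y -8 mm, 65 mm high).
- knob_top (a point): Centre of the top of the black mushroom pump knob, 52 mm across and 22 mm thick; 122 mm above the bench when the knob is up, 98 mm when it is fully down. It moves with the knob.
- pump_knob (a joint): How far the knob is pressed down (m): 0 = up, 0.024 = fully down. A spring pushes it back up with 4 N at the top and 12 N at the bottom; pumping adds about 1 N.
- pin_top (a point): Centre of the top of the red indicator pin, 17 mm across at its head. Start: 60 to 70 mm above the bench; fully out: 88 mm.
- indicator_pin (a joint): How far the red pin has risen out of its brass housing (m): 0 = in, 0.028 = fully out, against its stop, when a white band about 3 mm tall shows at its foot. It starts anywhere from 0 to 0.010. Every full down stroke of the knob raises it about 5 mm (a part stroke in proportion); it stays there while the knob comes back. From the start 4 to 6 full strokes are needed; further strokes do no harm.
- jar_white: White screw-top jar with white cap, 59 mm across, 78 mm tall, loose behind the lubricator. Origin: centre of its underside.
- jar_blue: White screw-top jar with blue cap, 69 mm across, 94 mm tall, loose behind the lubricator. Origin: centre of its underside.
- nozzle: Small cream nozzle, 27 mm across, 44 mm tall, standing loose before the lubricator. Origin: centre of its underside.
- bush: Small grey flanged bush, 34 mm across, 28 mm tall, standing loose before the lubricator. Origin: centre of its underside.
There are look-alikes about, which are no part of the job. What is shaped like the lubricator but green is not meant. What is meant by the jar_white is not orange, and is the smaller of those in its own colour.

How it is judged (in metres and radians):
On the way, in this order (a step that is already met when the one before it is completed fails the run):
1. the pin has risen past 17.5 mm (value of joint indicator_pin above 0.0175 m), for 0.1 s.
2. the pin is fully out (value of joint indicator_pin above 0.0255 m), for 0.1 s.
At the end, for the whole second after the job is handed in: The red pin has risen at least 25.5 of its 28 mm, the knob is back up (within 3 mm), and the lubricator stands flat and still on the bench with the jars and small parts upright round it, within 20 mm of where they were (value of joint indicator_pin above 0.0255 m and value of joint pump_knob below 0.003 m and height (world z) of lubricator below 0.006 m and angle between lubricator's own z axis and vertical below 0.05 rad and linear speed of lubricator below 0.02 m/s and angle between each of jar_white, jar_blue, nozzle, bush's own z axis and vertical below 0.2 rad and distance of each of jar_white, jar_blue, nozzle, bush from where it was at the start of the episode below 0.02 m); the robot touches nothing.
It fails at once if the robot touches the red pin (over 0.5 N) (contact force between indicator_pin and the fingers above 0.5 N or contact force between indicator_pin and the arm above 0.5 N).
It fails at once if the lubricator is lifted over 8 mm, tipped over 0.12 rad or shoved over 30 mm (height (world z) of lubricator above 0.008 m or angle between lubricator's own z axis and vertical above 0.12 rad or distance of lubricator from where it was at the start of the episode above 0.03 m).
It fails at once if a jar, the nozzle or the bush is moved over 20 mm, lifted over 10 mm or knocked over (distance of any of jar_white, jar_blue, nozzle, bush from where it was at the start of the episode above 0.02 m or height (world z) of any of jar_white, jar_blue, nozzle, bush above 0.01 m or angle between any of jar_white, jar_blue, nozzle, bush's own z axis and vertical above 0.5 rad).
It also fails if it takes over 48 s, if anything falls off the work surface, if the arm or the gripper's body presses on something with over 40 N, if the wrist force passes 120 N, or if a joint passes its speed limit or range.

ROBOT

A 6-joint arm with a two-finger parallel gripper is mounted at the origin on a cart in front of the work surface, level with it; the furniture and walls round the work are solid. World frame = base frame: x ahead of the robot, y to its left, z up, the work surface at z = 0. Lengths are in m, angles in degrees, forces in N, time in s.
With the tool pointing down it reaches from about 0.325 to 0.85 m from the base axis. Payload 15.5 kg.
Tool frame: the origin (TCP) lies at the very end of the fingers, on their centre line; the grasp point (between the pads) lies arm.grip_depth behind it (arm.grip_depth is the distance from the TCP to the grasp point, in m); z points along the fingers, y is the direction in which the jaws open and shut (so a half turn about z gives the same grasp; the last joint's range is limited). The gripper opens to 91 mm and grips with 3 to 60 N. Pads are 32 mm wide; open, the fingers measure 118 mm over their backs; the gripper's body (76 mm by 178 mm) begins 60 mm behind the grasp point.
Start: joints at [58.413, 28.281, 77.091, -0, 74.628, -5.472], TCP at [0.275, 0.561, 0.214] pointing down, gripper open.
Joint ranges: [-166.48, 166.48], [-47.26, 123.95], [12.59, 153.08], [-70.14, 250.14], [6.76, 159.57], [-176.63, 176.63]. Speed limits (degrees/s): [108.29, 108.29, 147.25, 172.46, 172.46, 172.46].

INTERFACE

Orientations are given as a 3x3 rotation matrix whose columns are the frame's x, y, z axes.
In Python, from rig import arm gives the robot as it stands. Calls block until the motion is done:
- arm.move_to(position, orientation): joint-space move of the TCP to a pose.
- arm.move_l(position, orientation=None, feed=0.15): straight line of the TCP; orientation=None keeps the orientation; feed is the mean speed in m/s.
- arm.move_joints(angles): joint-space move.
- arm.grip(opening): finger opening in m; the grip force is fixed at half the most; returns when the fingers have stopped.
- arm.sleep(seconds).
- arm.solve_ik(position, orientation): joint angles nearest the present ones, or None.
- arm.snapshot(name): name is "side" or "top"; returns the picture (480x640x3 uint8, red, green, blue); there is no depth.
- arm.get_calibration(name): a dict with "intrinsics" (3x3 intrinsics, pixels), "cam_to_world" (4x4, takes a point from camera to world coordinates). Camera axes: x right, y down, z forward; pixel columns grow to the right and rows downward; lengths in m; the calibration is good to about 2 mm. A picture is of the moment at which its call begins. get_calibration takes no time and is no camera call.
A pose or a line that the arm cannot do raises arm.Unreachable and nothing moves.
- arm.sign_off(): hands the job in, once; it reports no verdict.
Readings, each from a call of its own:
- arm.current_t(): time.
- arm.current_joint_positions(): joint angles.
- arm.current_dq(): joint speeds.
- arm.current_tau(): joint torques, N m.
- arm.current_ee_pos(): TCP position.
- arm.current_tool_rot(): TCP orientation.
- arm.current_force(): force on the tool from outside, world axes, zero at the start.
- arm.current_torque(): the same for the moment, N m.
- arm.current_width(): finger opening in m.
Only numpy, scipy, OpenCV 4.12 (cv2) and the standard library are available. Lean on these libraries where they do the work, as an engineer would, in place of code of your own. Each camera call takes 0.05 s, during which the arm holds its last target. There are 200 camera calls.

## Working session

There is one attempt and no reset: what is moved stays moved. The work goes in short steps, each a Python script; the robot and the scene stay as the last script left them, time stands still between calls to the robot, and variables do not carry over. Pictures are saved under pics/ and viewed, about 8 in all and at most 12, crops included, and the job is handed in when it is done.

```bash
mkdir -p pics; python3 - <<'E'
from rig import arm
import cv2,numpy as np
for n in("top","side"):
    im=arm.snapshot(n); cv2.imwrite(f"pics/{n}0.png",im[:,:,::-1])
    c=arm.get_calibration(n); print(n,np.round(c["intrinsics"],1).tolist(),np.round(c["cam_to_world"],3).tolist())
print(arm.current_t(),arm.current_width(),arm.grip_depth,arm.current_tool_rot())
E
```

```text
top [[504.1, 0.0, 322.8], [0.0, 504.1, 235.9], [0.0, 0.0, 1.0]] [[0.176, -0.958, 0.226, 0.367], [-0.984, -0.171, 0.042, 0.017], [-0.002, -0.23, -0.973, 0.961], [0.0, 0.0, 0.0, 1.0]]
side [[531.6, 0.0, 315.8], [0.0, 531.6, 239.6], [0.0, 0.0, 1.0]] [[0.996, -0.046, 0.077, 0.462], [-0.089, -0.603, 0.793, -0.681], [0.01, -0.796, -0.605, 0.675], [0.0, 0.0, 0.0, 1.0]]
0.1 0.0909770510044163 0.0188 [[-8.97927941e-01  4.40142140e-01 -5.55882923e-04]
 [ 4.40142482e-01  8.97927458e-01 -9.35581584e-04]
 [ 8.73536597e-05 -1.08475253e-03 -9.99999408e-01]]
```

View pics/top0.png

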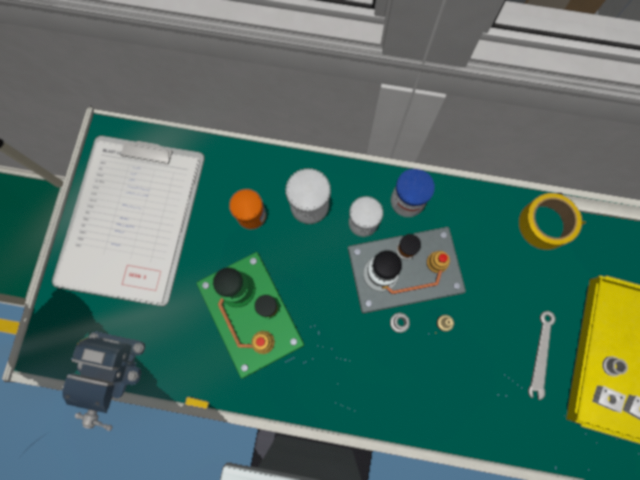

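View pics/side0.png

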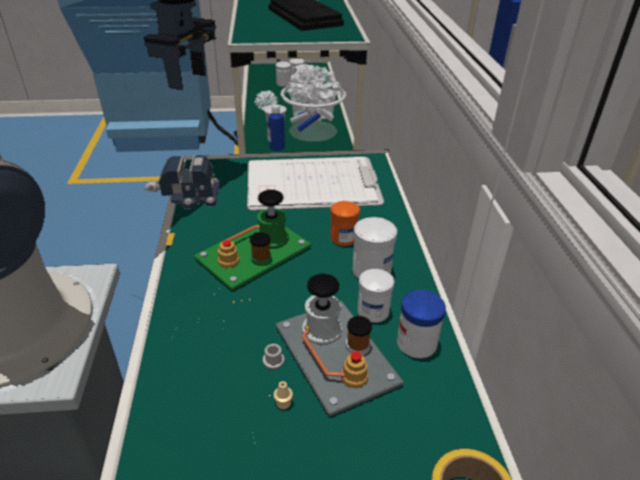

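Both views show the grey lubricator with its black knob at top (387,264) and side (323,285), and its red pin at top (442,258) and side (356,357). The green one is the look-alike. Next I'll triangulate the knob and the pin.

```bash
cat > h.py <<'E'
import cv2,numpy as np
from rig import arm
def ray(n,uv):
    c=arm.get_calibration(n);T=np.array(c["cam_to_world"]);d=T[:3,:3]@np.linalg.inv(c["intrinsics"])@[*uv,1]
    return T[:3,3],d/np.linalg.norm(d)
def plane(n,uv,z):
    o,d=ray(n,uv);return o+d*(z-o[2])/d[2]
def tri(a,b):
    (o,d),(p,e)=ray("top",a),ray("side",b)
    s=np.linalg.lstsq(np.c_[d,-e],p-o,rcond=None)[0];q,r=o+d*s[0],p+e*s[1]
    return (q+r)/2,np.linalg.norm(q-r)
def blob(im,kind,seed,r=25):
    i=im.astype(int);R,G,B=i[...,0],i[...,1],i[...,2]
    m={"black":i.max(2)<60,"red":(R>130)&(G<70)&(B<70)}[kind].astype(np.uint8)
    w=np.zeros_like(m);cv2.circle(w,seed,r,1,-1);m&=w
    n,l,s,c=cv2.connectedComponentsWithStats(m)
    k=1+np.argmax(s[1:,4]);return c[k],s[k]
E
python3 - <<'E'
from h import *
t,s=[cv2.imread(f"pics/{n}0.png")[:,:,::-1] for n in("top","side")]
for k,a,b,z in(("black",(387,264),(323,285),.115),("red",(442,258),(356,357),.065)):
    ca,sa=blob(t,k,a,18);cb,sb=blob(s,k,b,18)
    print(k,ca,sa,cb,sb,tri(ca,cb),plane("top",ca,z),plane("side",cb,z))
big=[cv2.resize(t[220:320,335:475],None,fx=5,fy=5,interpolation=2)]
cv2.imwrite("pics/crop0.png",big[0][:,:,::-1])
E
```

```text
black [386.79092382 264.5089141 ] [373 251  28  28 617] [322.70727848 285.13291139] [307 273  33  25 632] (array([ 0.53401992, -0.06269239,  0.11340121]), np.float64(0.0005815987250186582)) [ 0.53340957 -0.0625538   0.115     ] [ 0.53410772 -0.06437466  0.115     ]
red [442.5  257.72] [439 254   8   8  50] [355.75949367 355.02531646] [351 351  11   9  79] (array([ 0.57392361, -0.16482504,  0.06350999]), np.float64(0.0006691671127240318)) [ 0.57323771 -0.16452382  0.065     ] [ 0.57399099 -0.16600614  0.065     ]
```

View pics/crop0.png

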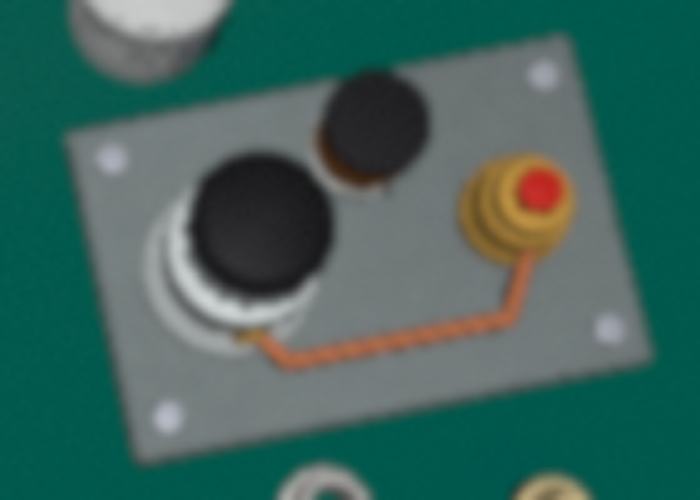

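The checks agree: the knob-to-pin distance is 109.7 mm (110 given), the knob centre is 113 mm high, and the pin top is about 64 mm high. Now I'll close the gripper, move above the knob and make one gauged stroke.

```bash
python3 - <<'E'
from h import *
R=np.array([[-1,0,0],[0,1,0],[0,0,-1.]]);k=[.534,-.063]
arm.grip(0.0)
arm.move_to([*k,.20],R); arm.move_l([*k,.13],feed=.15)
print(arm.current_t(),arm.current_width(),arm.current_ee_pos(),arm.current_force())
for z in(.121,.110,.102,.099,.098,.097):
    arm.move_l([*k,z],feed=.06); f=arm.current_force();print(z,arm.current_ee_pos().round(4) if hasattr(arm.current_ee_pos(),'round') else arm.current_ee_pos(),np.round(f,1))
    if abs(f[2])>35:break
im=arm.snapshot("side")
arm.move_l([*k,.128],feed=.1);print(arm.current_t(),np.round(arm.current_force(),1))
im2=arm.snapshot("side")
cv2.imwrite("pics/s1.png",np.hstack([cv2.resize(i[240:420,250:420],None,fx=2.3,fy=2.3) for i in(im,im2)])[:,:,::-1])
print(blob(im2,"red",(356,353),18))
E
```

```text
4.4833 0.0008392891786770499 [ 0.53436607 -0.06285017  0.1304715 ] [-0.27682853 -0.50101013  0.13844632]
0.121 [ 0.5346 -0.0631  0.1214] [1.6 0.6 3.4]
0.11 [ 0.5346 -0.0631  0.1104] [1.6 1.1 6.5]
0.102 [ 0.5346 -0.0631  0.1026] [ 0.5  0.5 10.1]
0.099 [ 0.5346 -0.0631  0.0998] [ 0.8  0.1 10.9]
0.098 [ 0.5346 -0.0631  0.0989] [-0.1  0.8 11.2]
0.097 [ 0.5347 -0.0631  0.0979] [ 0.4  1.2 12.7]
6.6583 [-0.4  0.6 -1.1]
(array([357.02941176, 355.05882353]), array([353, 353,   9,   5,  34], dtype=int32))
```

View pics/s1.png

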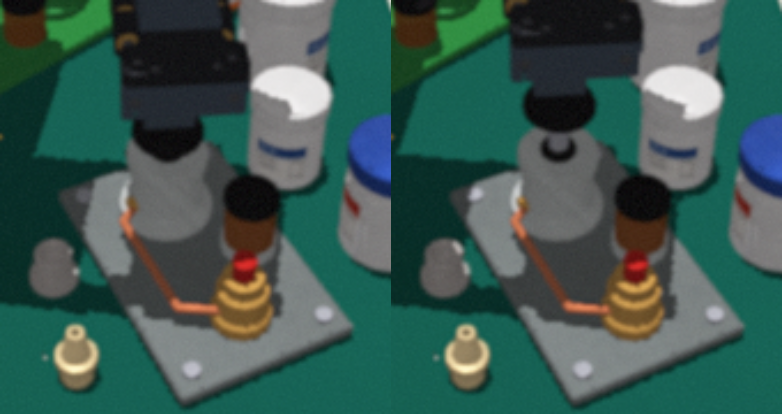

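The stroke worked: the knob went down and sprang back, and the pin rose, now at crop (635,265). The base and the parts around it haven't moved. Next are six more strokes, stopping each one if the force gets high.

```bash
python3 - <<'E'
from h import *
k=[.534,-.063]
for i in range(6):
    arm.move_l([*k,.1],feed=.08)
    for z in(.0975,.0965,.0955):
        arm.move_l([*k,z],feed=.05); f=np.array(arm.current_force())
        if np.linalg.norm(f)>25:break
    e=arm.current_ee_pos()[2]
    arm.move_l([*k,.127],feed=.08)
    print(i,z,round(e,4),f.round(1),round(arm.current_t(),2))
arm.move_l([*k,.22],feed=.15)
R=np.array([[-1,0,0],[0,1,0],[0,0,-1.]])
arm.move_to([.3,.35,.25],R);arm.sleep(.3)
t,s=arm.snapshot("top"),arm.snapshot("side")
cv2.imwrite("pics/s2.png",np.hstack([cv2.resize(s[240:420,250:420],None,fx=2.3,fy=2.3),cv2.resize(t[150:342,340:480],None,fx=2.156,fy=2.156)[:414]])[:,:,::-1])
print(arm.current_t(),np.round(arm.current_force(),1))
for kd,a,b in(("black",(387,264),(323,285)),("red",(444,254),(356,340))):
    ca,sa=blob(t,kd,a,18);cb,sb=blob(s,kd,b,18);print(kd,ca,cb,sb,tri(ca,cb))
E
```

```text
0 0.0965 0.0976 [-7.2  1.4 41.8] 8.24
1 0.0975 0.0978 [-3.8  1.1 26.2] 9.49
2 0.0975 0.0978 [-3.7  1.9 25.5] 10.74
3 0.0975 0.0978 [-4.4  0.7 26.2] 11.99
4 0.0975 0.0978 [-3.9  1.6 25.6] 13.24
5 0.0975 0.0978 [-4.   0.9 25.8] 14.49
17.3917 [-0.4  0.5  0.4]
black [386.79707792 264.48701299] [322.6539075  285.16905901] [307 273  32  25 627] (array([ 0.5340003 , -0.06270384,  0.113357  ]), np.float64(0.0004486804787337349))
red [445.27868852 255.31147541] [356.8961039  344.74025974] [352 341  11   9  77] (array([ 0.57418208, -0.16463841,  0.08572293]), np.float64(0.0010653592371073766))
```

View pics/s2.png

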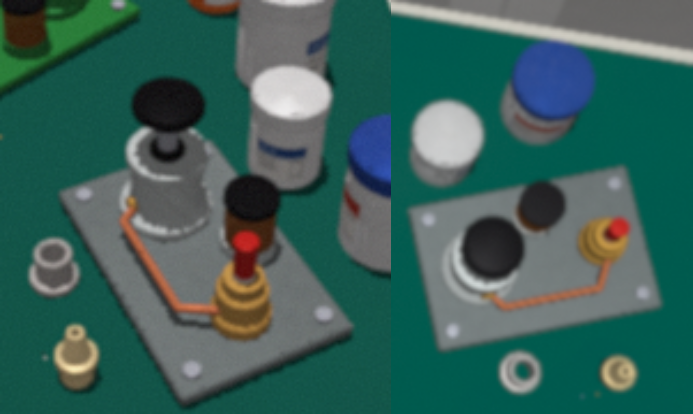

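The knob is back up and the scene is undisturbed. The pin top measures 85.7 mm, up 22.2 mm from the start, but the white band isn't clear at this zoom. Extra strokes do no harm, so I'll zoom in, add three deliberate strokes and see whether the pin still rises.

```bash
python3 - <<'E'
from h import *
k=[.534,-.063]
R=np.array([[-1,0,0],[0,1,0],[0,0,-1.]])
s0=arm.snapshot("side")
arm.move_to([*k,.2],R);arm.move_l([*k,.127],feed=.15)
for i in range(3):
    arm.move_l([*k,.0968],feed=.06);arm.sleep(.15);f=np.array(arm.current_force())
    arm.move_l([*k,.128],feed=.08);arm.sleep(.2);print(f.round(1))
arm.move_l([*k,.22],feed=.15);arm.move_to([.3,.35,.25],R);arm.sleep(.3)
t,s=arm.snapshot("top"),arm.snapshot("side")
cv2.imwrite("pics/s3.png",np.hstack([cv2.resize(i[330:392,325:387],None,fx=6,fy=6,interpolation=0) for i in(s0,s)])[:,:,::-1])
print(arm.current_t(),np.round(arm.current_force(),1))
for kd,a,b in(("black",(387,264),(323,285)),("red",(444,254),(356,340))):
    ca,sa=blob(t,kd,a,18);cb,sb=blob(s,kd,b,18);print(kd,ca,cb,sb,tri(ca,cb))
E
```

```text
[-0.2  0.4 17.9]
[-6.2  0.6 31.3]
[-5.2  1.6 31.6]
27.375 [-0.4 -0.1 -0.6]
black [386.79707792 264.48701299] [322.73015873 285.17460317] [307 273  33  25 630] (array([ 0.53406515, -0.06270474,  0.11332396]), np.float64(0.0005633664893375217))
red [445.16949153 255.30508475] [356.87341772 344.65822785] [352 341  11   9  79] (array([ 0.57417299, -0.16445368,  0.085691  ]), np.float64(0.0010766954019455113))
```

View pics/s3.png

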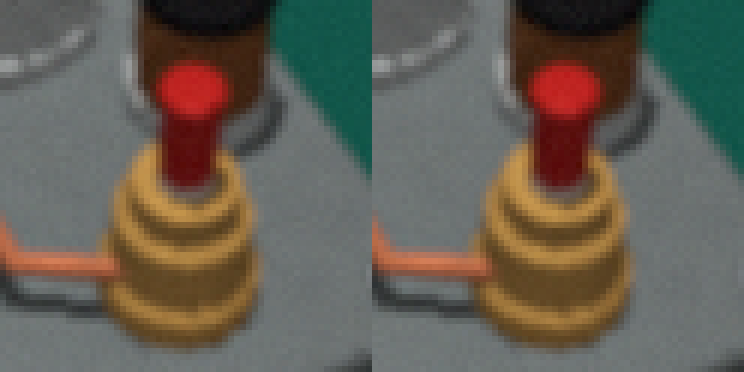

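The pale band shows at the pin's foot in both crops, at about (188,190) and (560,190). The three extra strokes didn't raise the pin, so it is against its stop. The knob is up and the arm is clear, so I'm handing in.

```bash
python3 -c "
from rig import arm
arm.sign_off();print(arm.current_t())"
```

```text
the job is handed in; nothing more can be done
the job is handed in; nothing more can be done
```

I primed the lubricator with 10 full knob strokes using the closed fingers, then moved the arm clear. I handed in shortly after 27.4 s, within the 48 s limit; no verdict is reported.

- **Pin:** its top measured 85.7 mm, 22.2 mm above where it started. That is about 2 mm under the nominal 88 mm, which I put down to using the centroid of the red patch and the 2 mm calibration. The white band shows at its foot, and three extra strokes did not raise it, so it is against its stop.
- **Knob:** it is back up, measured within 0.1 mm of its starting height.
- **Surroundings:** the knob and pin came back to their starting x, y within 1 mm. The jars, nozzle and bush looked upright and unmoved in the pictures after seven strokes. I did not measure their positions or look at them again after the last three.
- **Forces:** one stroke reached about 42 N at the bottom stop through the fingers, and the rest stayed under 32 N. The wrist limit is 120 N.

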